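# Fit a set-screw collar on the flat of a drive shaft and hold it there

## Task

Turn the upright shaft of the rotator drive with the fingers until its milled flat faces the pointer ridge on top of the drive. Then pick up the steel collar and lower it over the shaft, level and with its thumb screw over the flat, until the whole collar is on the flat part of the shaft, about half-way down it, and push it sideways so that the tip of the screw bears gently on the flat. Finish still holding the collar there, up on the flat with the screw pressed against it, and leave the beaker, the dish and the pen alone.

Things in the scene. Friction and masses are not known exactly. Their poses are not given: they have to be found in the camera images.
- drive: grey drive unit fixed to the worktop, 110 x 110 mm, 48 mm high; origin at the centre of its underside, straight below the shaft's axis; z up, x points from the shaft towards the pointer ridge, a dark steel wedge 6 mm high on its top, 25 to 43 mm from the axis. A dark bearing ring 42 mm across, 6 mm high, surrounds the shaft's foot.
- shaft (a joint): turn of the upright shaft in the drive (rad), counter-clockwise from above positive; 0 when its flat faces the pointer ridge squarely (then the flat's outward direction is the drive's x). It turns stiffly (0.06 N m) and stays where it is left; it may be turned 3.1 rad either way.
- shaft_mid (a point): on the steel shaft's axis, half-way up its flat; turns with it: x is the flat's outward direction, z up. Shaft 20 mm in diameter; from 20 mm below this point to its top 20 mm above, one side is milled flat, 6 mm from the axis (16 mm thick from flat to back). Below that it is full round for 18 mm down to the drive's top, so the collar's screw tip can slide down only over the flat.
- collar_mid (a point): centre of the loose steel collar, 0.15 kg, lying on the worktop: on its bore's axis, 11 mm above its underside; z up, x towards its thumb screw. 22 mm high, hub 40 mm across, through bore 24 mm; grip it on the two flat cheeks at +y and -y, 44 mm apart, 24 mm long. The 6 mm thick screw tip stands into the bore from +x, ends 7.5 mm from the axis: centred, 1.5 mm is left to the flat
- screw_head (a point): centre of the collar's dark knurled thumb screw head, 17 mm in diameter and 9 mm long, 33.5 mm from the bore's axis along the collar's x and half-way up
- beaker: bystander: a glass beaker 59 x 66 x 72 mm with yellow contents, origin at the centre of its underside; leave alone
- petri: bystander: a round glass dish 70 mm across, 16 mm high, origin at the centre of its underside; leave alone
- pen: bystander: a white and black marker pen 131 mm long, 13 mm thick, lying on the worktop, origin under its middle; leave alone
There are look-alikes about, which are no part of the job. What is shaped like the part that bears collar_mid but yellow is not meant.

How it is judged:
By the outcome, as a careful person would: the job done as asked, in the order asked, and still so for the second after the job is handed in, while the arm keeps its last pose, push and grip.
It also fails if it takes over 54 s, if anything falls off the work surface, if the arm or the gripper's body presses on something with over 40 N, if the wrist force passes 120 N, or if a joint passes its speed limit or range.

## Robot

A 6-joint arm with a two-finger parallel gripper is mounted at the origin on a cart in front of the work surface, level with it; the furniture and walls round the work are solid. World frame = base frame: x ahead of the robot, y to its left, z up, the work surface at z = 0. Lengths are in m, angles in rad, forces in N, time in s.
With the tool pointing down it reaches from about 0.275 to 0.75 m from the base axis. Payload 10.2 kg.
Tool frame: the origin (TCP) lies midway between the tips of the shut fingers; the grasp point (between the pads) lies 19 mm behind it (env.hold_point_z is the distance from the TCP to the grasp point, in m); x points along the fingers, z is the direction in which the jaws open and shut, and the axes are right-handed (so a half turn about x gives the same grasp; the last joint's range is limited). The gripper opens to 85 mm and grips with 20 to 120 N. Pads are 22 mm wide; open, the fingers measure 114 mm over their backs; the gripper's body (76 mm by 85 mm) begins 54 mm behind the grasp point. The pads swing forward as they close: fully open they stand 13 mm farther back than shut.
Start: joints at [-1.459, 0.313, 1.498, -0, 1.331, -0.223], TCP at [0.172, -0.496, 0.231] pointing down, gripper open.
Joint ranges: [-2.94, 2.94], [-0.97, 2.17], [0.19, 2.56], [-1.23, 4.37], [0.02, 3.11], [-2.88, 2.88]. Speed limits (rad/s): [2.39, 2.39, 3.01, 3.14, 3.14, 3.14].

## Interface

Orientations are given as a unit quaternion [x, y, z, w].
In Python, from bench import env, kinematics, monitor, eyes, job gives the robot as it stands. The module is installed in compiled form; this text tells all that it offers. Calls block until the motion is done:
- env.reach(position, orientation): joint-space move of the TCP to a pose.
- env.movel(position, velocity=0.15, frame=None, guard=None): straight line of the TCP; frame=None keeps the orientation; velocity is the mean speed in m/s. With guard (N) it stops when the force on the tool has changed by that much, and returns True; else False.
- env.set_joints(angles): joint-space move.
- env.release() and env.close_gripper(effort=None): open the fingers fully, or close them until they stop; effort is the grip in N (None keeps the last).
- env.hold(seconds).
- kinematics.ik(position, orientation): joint angles nearest the present ones, or None.
- monitor.sense(): the state.
- eyes.grab_frame(name): name is "scene" or "side" or "wrist"; returns a dict with "frame" (400x640x3 uint8, red, green, blue), "mtx" (3x3 intrinsics, pixels), "k1" (the pictures are not rectified: a ray, as slopes to the right and down, at radius r is drawn at 1 + k1 r^2 times it, then the intrinsics apply), "view" (4x4, takes a point from world to camera coordinates). Camera axes: x right, y down, z forward; pixel columns grow to the right and rows downward; lengths in m; the calibration is good to about 2 mm. A picture is of the moment at which its call begins. There is no depth.
A pose or a line that the arm cannot do raises env.MotionError and nothing moves.
- job.hand_in(): hands the job in, once; it reports no verdict.
The state is a dict: "clock": time; "joints": joint angles; "qvel": joint speeds; "joint_efforts": joint torques, N m; "position": TCP position; "ee_rot": TCP orientation; "contact_force": force on the tool from outside, world axes, zero at the start; "ft_torque": the same for the moment, N m; "finger_gap": opening from 0.0 (shut) to 1.0 (fully open).
Only numpy, scipy, OpenCV 4.12 (cv2) and the standard library are available. Lean on these libraries where they do the work, as an engineer would, in place of code of your own. Each camera call takes 0.05 s, during which the arm holds its last target. There are 200 camera calls.

## Working session

There is one attempt and no reset: what is moved stays moved. The work goes in short steps, each a Python script; the robot and the scene stay as the last script left them, time stands still between calls to the robot, and variables do not carry over. Pictures are saved under pics/ and viewed, about 8 in all and at most 12, crops included, and the job is handed in when it is done.

```bash
mkdir -p pics; cat > h.py <<'E'
import numpy as np, cv2
from scipy.spatial.transform import Rotation as R
from bench import env, kinematics, monitor, eyes, job
def grab(n,save=None):
    f=eyes.grab_frame(n)
    if save: cv2.imwrite('pics/'+save,f['frame'][:,:,::-1])
    np.savez('pics/'+n+'_last.npz',**f)
    return f
def load(n): return dict(np.load('pics/'+n+'_last.npz'))
def ray(f,u,v):
    K=f['mtx'];d=np.array([(u-K[0,2])/K[0,0],(v-K[1,2])/K[1,1]]);s=d.copy()
    for _ in range(20): s=d/(1+float(f['k1'])*(s@s))
    V=f['view'];Rm=V[:3,:3];o=-Rm.T@V[:3,3]
    return o,Rm.T@np.array([s[0],s[1],1])
def onz(f,u,v,z):
    o,d=ray(f,u,v);return o+d*(z-o[2])/d[2]
def proj(f,p):
    c=f['view'][:3,:3]@np.asarray(p)+f['view'][:3,3];s=c[:2]/c[2];s=s*(1+float(f['k1'])*(s@s))
    K=f['mtx'];return np.array([K[0,0]*s[0]+K[0,2],K[1,1]*s[1]+K[1,2]])
def quat(a):
    "tool down, jaw axis (tool z) along world angle a"
    x=np.array([0,0,-1.]);z=np.array([np.cos(a),np.sin(a),0]);return R.from_matrix(np.c_[x,np.cross(z,x),z]).as_quat()
E
python3 - <<'E'
from h import *
fs=[grab(n,n+'0.png') for n in('scene','side')]
for f in fs: print(f['mtx'].round(1).tolist(),f['k1'],(-f['view'][:3,:3].T@f['view'][:3,3]).round(3))
s=monitor.sense();print(s['clock'],s['position'],s['ee_rot'],s['contact_force'],env.hold_point_z)
im=np.hstack([f['frame'][:,:,::-1] for f in fs])
cv2.imwrite('pics/a.png',fs[0]['frame'][:,:,::-1]);
E
```

```text
[[389.8, 0.0, 317.4], [0.0, 389.8, 202.7], [0.0, 0.0, 1.0]] -0.051460640931788385 [0.174 0.663 0.734]
[[420.8, 0.0, 313.3], [0.0, 420.8, 202.6], [0.0, 0.0, 1.0]] 0.023727193514801296 [0.351 0.618 0.537]
0.1 [ 0.1724614  -0.49560827  0.2307913 ] [ 0.41001316  0.57659951 -0.40938932  0.57604046] [ 0.03373349 -0.42010633 -0.89390657] 0.0187
```

View pics/scene0.png

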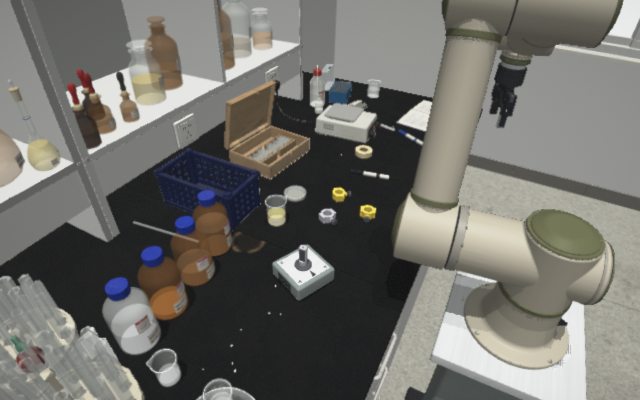

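View pics/side0.png

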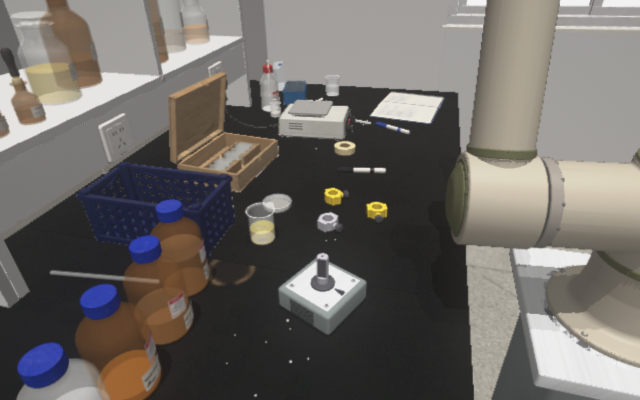

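Scene and side views show the drive at side (322,290) and three collars. The steel one is at side (328,222) and scene (327,215). The yellow look-alikes are at side (334,196) and (377,210), and there is a cream ring at (345,148). I choose the steel one and check it, with the drive, in a close crop.

```bash
python3 - <<'E'
from h import *
f=load('side');g=load('scene')
a=f['frame'][205:335,270:380,::-1];b=g['frame'][200:300,265:365,::-1]
a=cv2.resize(a,None,fx=3.6,fy=3.6,interpolation=3);b=cv2.resize(b,None,fx=3.9,fy=3.9,interpolation=3)
c=np.zeros((468,a.shape[1]+b.shape[1],3),np.uint8);c[:a.shape[0],:a.shape[1]]=a;c[:b.shape[0],a.shape[1]:]=b
cv2.imwrite('pics/crop1.png',c)
for n,uv,z in(('side',(328,221),.011),('side',(322,255),.088),('side',(322,283),.048)): print(uv,onz(load(n),*uv,z).round(4))
print(onz(g,327,215,.011),onz(g,304,248,.088))
E
```

```text
(328, 221) [ 0.5319 -0.129   0.011 ]
(322, 255) [0.4916 0.0811 0.088 ]
(322, 283) [0.4858 0.1053 0.048 ]
[ 0.53052752 -0.12936761  0.011     ] [0.48721619 0.08941677 0.088     ]
```

View pics/crop1.png

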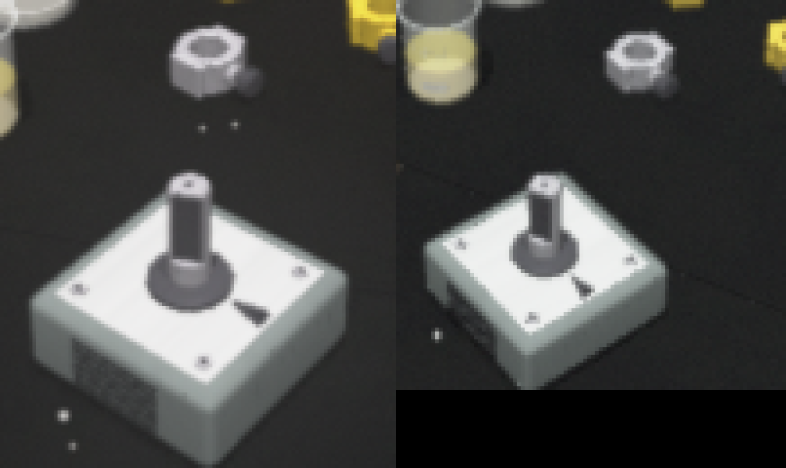

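```bash
python3 - <<'E'
from h import *
s=monitor.sense()
env.reach([0.47,0.0,0.30],quat(np.pi/2))
f=grab('wrist','w1.png');s=monitor.sense()
print(s['clock'],s['joints'],s['position'])
print(f['mtx'].round(1).tolist(),f['k1'],(-f['view'][:3,:3].T@f['view'][:3,3]).round(3),f['view'][:3,:3].round(2).tolist())
print(proj(f,[.53,-.13,.011]),proj(f,[.49,.09,.1]))
E
```

```text
2.2417 [-2.51251679e-01  1.46882977e-01  1.52860376e+00 -1.03404876e-04
  1.46638107e+00 -1.82052139e+00] [ 0.47002184 -0.0006003   0.29984903]
[[315.7, 0.0, 319.4], [0.0, 315.7, 201.1], [0.0, 0.0, 1.0]] -0.057207599468938594 [0.402 0.    0.442] [[0.0, 1.0, 0.0], [0.96, -0.0, 0.27], [0.27, -0.0, -0.96]]
[228.35061642 205.18909886] [399.14077124 193.2189812 ]
```

View pics/w1.png

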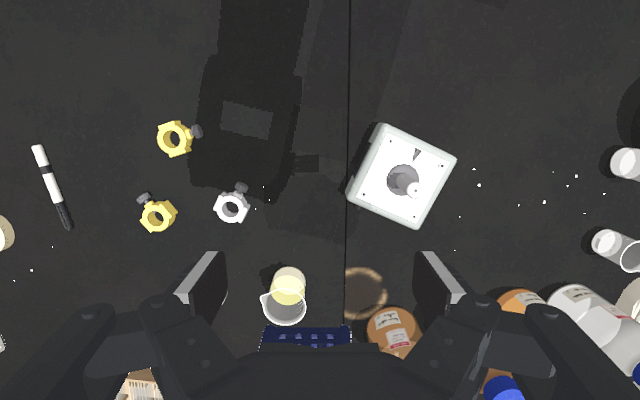

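The wrist view shows the drive at (402,178), ridge at (416,153), shaft top at (413,190), the steel collar at (231,207) with its screw head at (241,187), and the beaker at (286,295). I measure from it.

```bash
python3 - <<'E'
from h import *
f=load('wrist');im=f['frame'];mn=im.min(2).astype(int);hsv=cv2.cvtColor(im,cv2.COLOR_RGB2HSV)
# drive outline
m=(mn>95).astype(np.uint8);m[:, :340]=0;m[:110]=0;m[245:]=0;m[:,465:]=0
c=max(cv2.findContours(m,0,2)[0],key=cv2.contourArea)
P=np.array([onz(f,*p[0],.048)[:2] for p in c]);r=cv2.minAreaRect(P.astype(np.float32)*1000);print('drive top',r)
# ridge: dark inside
S=im[165:215,380:435];
# collar
k=(mn>90).astype(np.uint8);k[:,:205]=0;k[:,260:]=0;k[:185]=0;k[230:]=0
c=max(cv2.findContours(k,0,2)[0],key=cv2.contourArea);P=np.array([onz(f,*p[0],.022)[:2] for p in c]);print('collar',cv2.minAreaRect(P.astype(np.float32)*1000),cv2.minEnclosingCircle(P.astype(np.float32)*1000))
a=cv2.resize(im[110:240,335:465,::-1],(600,600),interpolation=3)
b=cv2.resize(im[175:230,204:264,::-1],(200,183),interpolation=3)
o=np.zeros((600,800,3),np.uint8);o[:,:600]=a;o[:183,600:]=b
# side shaft
g=load('side')['frame'][245:300,295:350,::-1];o[200:400,600:]=cv2.resize(g,(200,200),interpolation=3)
g=load('scene')['frame'][238:278,285:325,::-1];o[400:600,600:]=cv2.resize(g,(200,200),interpolation=3)
cv2.imwrite('pics/w1c.png',o)
E
```

```text
drive top ((483.0552978515625, 102.49893188476562), (113.75686645507812, 108.68004608154297), 65.60706329345703)
collar ((524.2219848632812, -120.43339538574219), (45.964176177978516, 59.18962860107422), 61.81120300292969) ((523.7855224609375, -120.29826354980469), 30.40842628479004)
```

View pics/w1c.png

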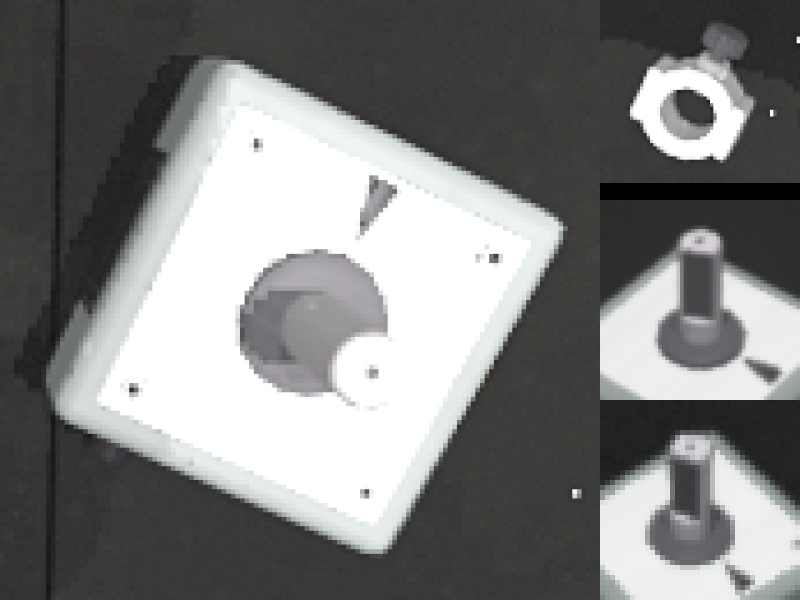

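```bash
python3 - <<'E'
from h import *
f=load('wrist');c=lambda x,y:(335+x*130/600,110+y*130/600);k=lambda x,y:(204+(x-600)*.3,175+y*.3)
ring=onz(f,*c(313,323),.054);dot=onz(f,*c(372,372),.106);rid=onz(f,*c(377,200),.051)
S=np.array([onz(f,*c(*p),.048)[:2] for p in((256,144),(494,258),(365,493),(133,388))])
print('ring',ring,'dot',dot,'scr mean',S.mean(0))
d=np.roll(S,-1,0)-S;a=np.degrees(np.arctan2(d[:,1],d[:,0]));print('edges',a%90,np.linalg.norm(d,axis=1))
v=(rid-ring);print('ridge',np.degrees(np.arctan2(v[1],v[0])),np.linalg.norm(v))
for n,x,y in(('side',295+100/200*55,245+40/200*55),('scene',285+90/200*40,238+47/200*40)):print(n,onz(load(n),x,y,.106))
b=onz(f,*k(687,110),.022);h=onz(f,*k(725,42),.012);v=h-b;print('bore',b,'head',h,np.degrees(np.arctan2(v[1],v[0])),np.linalg.norm(v[:2]))
# flat faces as silhouettes: dark pixels rows in side
for n,rows,cols in(('side',range(258,274,4),range(312,334)),('scene',range(250,262,3),range(294,312))):
    im=load(n)['frame'].mean(2).astype(int)
    for r in rows: print(n,r,cols[0],im[r,cols[0]:cols[-1]+1])
E
```

```text
ring [0.48460407 0.10556884 0.054     ] dot [0.48550212 0.10653886 0.106     ] scr mean [0.48612128 0.10708176]
edges [65.5896346  65.80679003 65.3183601  65.52582211] [0.0743988  0.07458822 0.074765   0.07423374]
ridge 154.34405329833245 0.036956928717861486
side [0.4845343  0.10493683 0.106     ]
scene [0.48141906 0.10479295 0.106     ]
bore [ 0.53084286 -0.12453772  0.022     ] head [ 0.50396989 -0.10898834  0.012     ] 149.9452468414622 0.031047380706747982
side 258 312 [ 45  49  62  91 127 164 172 162 188 201 205 207 209 210 199 162 109  57
  47  47  46  46]
side 262 312 [152 163 186 210 184 123  75  67  68  68  68  67  68  79 104 115 113 118
  95  69  54  47]
side 266 312 [235 236 236 230 196 125  75  68  68  69  68  67  69  80 105 122 169 232
 232 224 209 181]
side 270 312 [234 234 234 229 196 124  76  69  70  69  70  68  70  81 105 124 170 234
 238 238 238 238]
scene 250 294 [ 85 122 144 153 122  84  72  82  94 121 138 140 127 179 233 235 225 182]
scene 253 294 [225 231 236 234 200 100  63  60  59  59  74 117 123 185 235 238 238 237]
scene 256 294 [236 235 236 236 230 116  62  61  59  58  74 118 123 184 234 237 237 239]
scene 259 294 [237 235 211 171 125  94  68  61  60  61  74 118 108  99 131 185 235 239]
```

```bash
cat >> h.py <<'E'
AX=np.array([0.4852,0.1060]);A=np.radians(155.56);F0=np.radians(87)
def tp(a,z,off=-.002): return [*(AX+off*np.array([np.cos(a),np.sin(a)])),z]
E
python3 - <<'E'
from h import *
for fl in(0,np.pi):
    print([np.round(kinematics.ik(tp(a,.071),quat(a+fl)),2).tolist() for a in(F0,A)])
B=[.531,-.1245,.05]
for fl in(0,np.pi): print([np.round(kinematics.ik(p,quat(a+fl)),2).tolist() for p,a in((B,np.radians(60)),(tp(A,.077),A-np.pi/2))])
E
```

```text
[[-0.03, 0.45, 1.77, -0.0, 0.92, -1.54], [-0.02, 0.45, 1.77, -0.0, 0.92, -2.74]]
[[-0.03, 0.45, 1.77, -0.0, 0.92, 1.6], [-0.02, 0.45, 1.77, -0.0, 0.92, 0.4]]
[[-0.45, 0.57, 1.64, -0.0, 0.94, -1.49], [-0.02, 0.44, 1.76, -0.0, 0.94, -1.17]]
[[-0.45, 0.57, 1.64, -0.0, 0.94, 1.65], [-0.02, 0.44, 1.76, -0.0, 0.94, 1.97]]
```

```bash
python3 - <<'E'
from h import *
env.reach(tp(F0,.18),quat(F0+np.pi))
print(env.movel(tp(F0,.072),.12,guard=15))
f0=monitor.sense()['contact_force']
env.close_gripper(30)
s=monitor.sense();print(s['clock'],s['position'],s['finger_gap'],s['contact_force']-f0,s['ft_torque'])
grab('wrist','w2.png');grab('side','s2.png')
a=cv2.resize(cv2.imread('pics/w2.png')[150:400,160:480],None,fx=1.4,fy=1.4)
b=cv2.resize(cv2.imread('pics/s2.png')[215:335,275:375],(292,350))
cv2.imwrite('pics/c2.png',np.hstack([a,b]))
E
```

```text
False
6.7917 [0.48509996 0.10347015 0.07217786] 0.18230675170765778 [-1.00489738 -5.88622581  2.73412625] [-0.73237936  0.28271755  0.01986498]
```

View pics/c2.png

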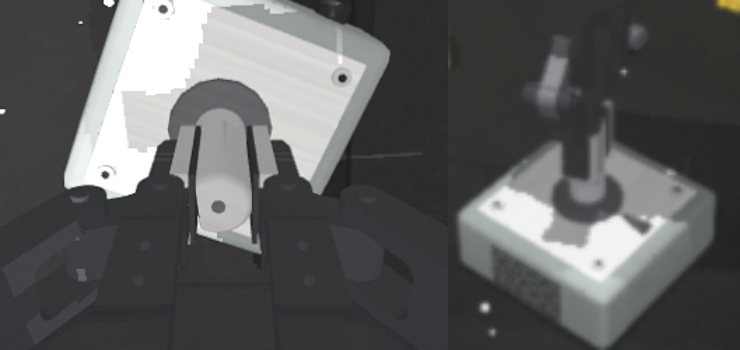

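The fingers hold the shaft across flat and back (gap 15.5 mm). Turning now.

```bash
python3 - <<'E'
from h import *
env.close_gripper(50)
for a in np.linspace(F0,A,8)[1:]:
    env.movel(tp(a,.072),.01,frame=quat(a+np.pi))
    s=monitor.sense();print(round(s['clock'],2),s['joints'][5].round(3),s['finger_gap'].__round__(3),np.round(s['contact_force'],1),np.round(s['ft_torque'],2))
E
```

```text
7.43 1.43 0.184 [-2.3 -5.2  4.2] [-0.7   0.45  0.02]
7.76 1.259 0.174 [-3.6 -3.3  4.5] [-0.55  0.57  0.08]
8.08 1.089 0.176 [-4.1 -2.7  5.6] [-0.46  0.54  0.07]
8.41 0.918 0.18 [-4.6 -1.7  5.9] [-0.33  0.68  0.1 ]
8.73 0.748 0.179 [-5.4 -1.7  6.7] [-0.24  0.78  0.1 ]
9.06 0.577 0.182 [-6.1 -1.9  7.8] [-0.18  0.91  0.07]
9.38 0.407 0.179 [-6.9 -0.7  7.6] [-0.12  1.05  0.03]
```

```bash
python3 - <<'E'
from h import *
env.release()
s=monitor.sense();print(s['contact_force'])
env.movel(tp(A,.20),.2)
g=grab('side');
# look from over the collar, camera close
p=np.array([.531,-.1245]);ja=np.radians(60)
q=quat(ja)
env.reach([p[0]+.03,p[1]-.02,.19],q)
f=grab('wrist','w3.png');print(monitor.sense()['clock'],proj(f,[*p,.022]),proj(f,[*AX,.106]))
o=np.zeros((400,790,3),np.uint8);o[:,:640]=f['frame'][:,:,::-1];o[:150,640:]=cv2.resize(g['frame'][245:300,295:350,::-1],(150,150),interpolation=3)
cv2.imwrite('pics/c3.png',o)
E
```

```text
[-0.20227841 -0.22629044  0.37675998]
12.625 [319.92658572 146.92672627] [590.03486833 -72.72491565]
```

View pics/c3.png

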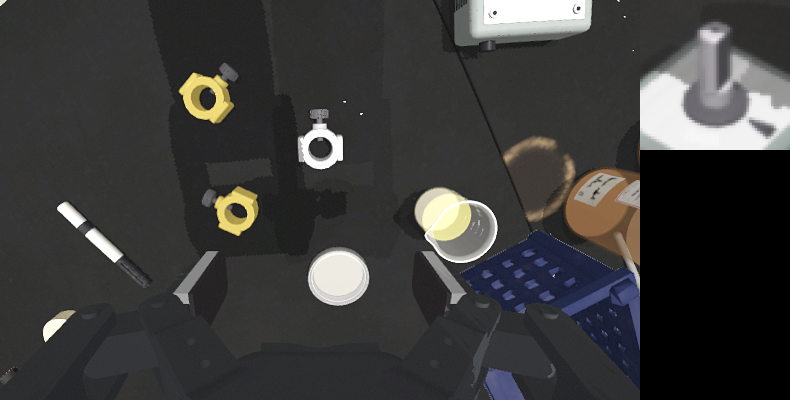

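Wrist view: steel collar bore near (320,148) with its screw head at (319,114), square to the image. Side crop: the flat now faces toward the ridge. Refining the collar pose and grasping it.

```bash
python3 - <<'E'
from h import *
f=load('wrist');im=f['frame'].astype(int).min(2)
w=(im[100:175,290:350]>120).astype(np.uint8)
cs,hh=cv2.findContours(w,cv2.RETR_CCOMP,2)
for c,h in zip(cs,hh[0]):
    if cv2.contourArea(c)<60: continue
    P=np.array([onz(f,p[0][0]+290,p[0][1]+100,.022)[:2] for p in c]).astype(np.float32)*1000
    r=cv2.minAreaRect(P);print('hole' if h[3]>=0 else 'outer',cv2.minEnclosingCircle(P),r,cv2.boundingRect(c))
g=im[100:128,305:335];print('head cols',[(i+305) for i in range(30) if 70<g[14,i]<150],g[14])
b=onz(f,320.5,149,.022);h=onz(f,319.5,114.5,.012);v=h-b;print(b,h,np.degrees(np.arctan2(v[1],v[0])),np.hypot(*v[:2]))
# cheek edges: horizontal extents per row
for r in range(136,164,4):
    c=np.where(im[r,290:350]>120)[0]+290;print(r,c.min(),c.max(),onz(f,c.min()-.5,r,.022)[:2].round(4),onz(f,c.max()+.5,r,.022)[:2].round(4))
E
```

```text
outer ((524.6434936523438, -121.25714111328125), 29.13479995727539) ((524.456298828125, -120.90674591064453), (43.15045166015625, 56.683570861816406), 60.992523193359375) (8, 9, 45, 60)
hole ((531.148681640625, -124.48418426513672), 12.069464683532715) ((531.5128784179688, -124.41527557373047), (22.75606346130371, 22.052297592163086), 14.759539604187012) (18, 36, 25, 24)
head cols [310, 311, 312, 313, 314, 315, 316, 317, 318, 319, 320, 321, 322, 323, 324, 325, 326, 327, 328] [ 45  47  46  45  28  71  97 124 113 119 130 132 124 105 141  88 124 127
 133 114 121 118 127  80  41  46  45  46  46  46]
[ 0.53302532 -0.12502299  0.022     ] [ 0.50425661 -0.10950616  0.012     ] 151.6591410598691 0.032686550787512335
136 301 341 [ 0.5125 -0.1355] [ 0.5323 -0.1012]
140 298 342 [ 0.5143 -0.14  ] [ 0.5362 -0.1022]
144 298 342 [ 0.5176 -0.142 ] [ 0.5395 -0.104 ]
148 298 342 [ 0.5209 -0.144 ] [ 0.5429 -0.1059]
152 298 342 [ 0.5243 -0.146 ] [ 0.5463 -0.1078]
156 299 342 [ 0.5281 -0.1472] [ 0.5498 -0.1097]
160 299 341 [ 0.5315 -0.1492] [ 0.5527 -0.1125]
```

```bash
python3 - <<'E'
from h import *
q=quat(np.radians(61));p=[.5315,-.1246]
env.movel([*p,.08],.2,frame=q)
print(env.movel([*p,.003],.06,guard=8))
s=monitor.sense();print(s['position'],s['contact_force'])
env.close_gripper(40)
s=monitor.sense();print(s['clock'],s['position'],s['finger_gap']*85,s['contact_force'])
if s['finger_gap']*85>38:
    env.movel([*p,.16],.15)
    s=monitor.sense();print(s['clock'],s['finger_gap']*85,s['contact_force'])
    f=grab('wrist','w4.png');grab('side','s4.png')
    b=cv2.resize(cv2.imread('pics/s4.png')[90:290,260:400],(280,400))
    c=np.hstack([cv2.imread('pics/w4.png')[:,120:520],b]);cv2.imwrite('pics/c4.png',c)
E
```

```text
False
[ 0.53171545 -0.12468806  0.00335937] [-0.0498464  -0.09086654  0.27829664]
15.25 [ 0.53169384 -0.12472274  0.00333807] 43.04904740066731 [-1.56069966  0.38116697  4.74401593]
16.45 42.56455975897988 [ 0.37574576 -0.37627745 -1.88696895]
```

View pics/c4.png

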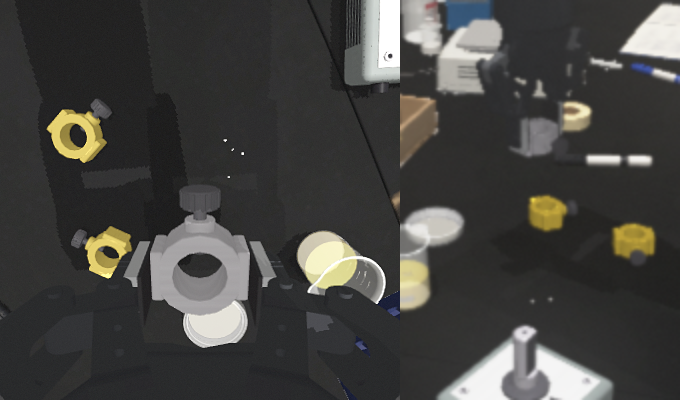

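Collar held level, the screw pointing up in the image, bore at about (320,277). Now moving it above the shaft and measuring bore against shaft top.

```bash
python3 - <<'E'
from h import *
f=load('wrist');im=f['frame'].astype(int)
b=onz(f,320,277,.1787);print('bore est',b,'tcp',monitor.sense()['position'])
q=quat(A-np.pi/2)
env.movel([*AX,.20],.25,frame=q)
env.movel([*AX,.128],.15)
s=monitor.sense();print(s['clock'],s['position'],s['contact_force'],s['finger_gap']*85)
f=grab('wrist','w5.png');g=grab('side','s5.png')
print('pred shaft top',proj(f,[*AX,.106]),'bore top',proj(f,[*AX,.128+.0187]),'bore bot',proj(f,[*AX,.128-.0033]))
a=cv2.resize(f['frame'][170:340,240:400,::-1],(480,510),interpolation=3)
b=cv2.resize(g['frame'][200:330,275:357,::-1],(320,510),interpolation=3)
cv2.imwrite('pics/c5.png',np.hstack([a,b]))
E
```

```text
bore est [ 0.53236948 -0.1233002   0.1787    ] tcp [ 0.53116526 -0.12443207  0.15911225]
18.2917 [0.48573762 0.10559781 0.12864759] [-0.43588148  0.60461312 -0.90533654] 42.90407887512005
pred shaft top [317.31478243 237.09707735] bore top [316.80567177 272.53110861] bore bot [317.11125671 251.24340446]
```

View pics/c5.png

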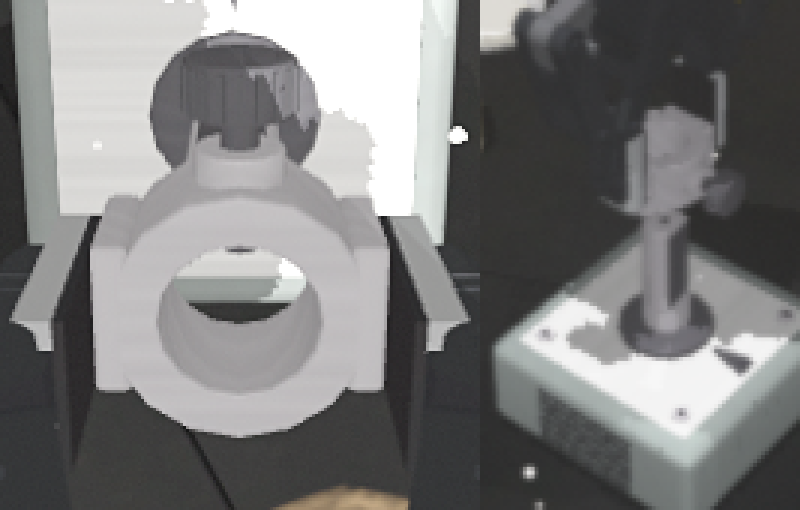

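```bash
python3 - <<'E'
from h import *
f=load('wrist');c=lambda x,y:(240+x/3,170+y/3)
u=np.array([np.cos(A),np.sin(A)]);v=np.array([-u[1],u[0]])
t=monitor.sense()['position'];zt=t[2]+.0077+.011
im=f['frame'].astype(int).mean(2).astype(int)
for r in(195,200,205,210):print(r,im[r,284:352])
for r in(272,276,280):print(r,im[r,284:352])
print(im[230:312,320])
for n,x,z in(('bore',(240,319),zt),('ring',(235,115),.054)):
    p=onz(f,*c(*x),z)[:2];print(n,p,'rel AX in drive x,y mm',1000*np.array([(p-AX)@u,(p-AX)@v]).round(4))
print('tcp rel AX',1000*np.array([(t[:2]-AX)@u,(t[:2]-AX)@v]))
for n in ('l','r'):
  pass
for x,z in(((150,110),.054),((320,110),.054),((158,318),zt),((322,318),zt)): p=onz(f,*c(*x),z)[:2];print((p-AX)@v*1000)
E
```

```text
195 [219 220 219 219 220 219 220 222 213 135  91 100 101 101 101 100  89  99
  92  93  97  90  95  96  91  97 100  98  96  92  89  98 102 101 102  98
  95 101 105 143 154 100 108 102 142 158 153 125 148 148 140 136 133 133
 149 130 149 169 156 226 255 255 255 255 255 255 255 255]
200 [218 218 218 218 218 220 222 113  97 100 102 101 101 101 102 100  85  99
  92  94  96  94  94  94  93  96  98 100  99 101  89  99 104 103 102 100
 100 103 101 102 101  86  99  99  99 102 129 127 148 132 134 137 135 138
 148 133 161 159 157 152 157 233 255 255 255 255 255 255]
205 [217 217 217 217 219 221 126  98 100 102 103 105 104 103 104 101  90 100
  94  91  97  94  95  95  93  95 100 101  99  99  89  98 103 102 102 101
 102 101 102 101 100  90  99  99 100  99  96  89 100 147 137 135 134 140
 148 129 160 160 159 158 155 163 233 255 255 255 255 255]
210 [218 219 218 219 221 223 104  94  98  97 101  99 100 101 101 100 100 100
  99  99 127 139  99  91  92  95 100  97  98  98  89  96 102 102 102 101
 100 101 101 101  99  92  99  99  95  93  91  92  99  91  89  95  98  99
  98 105 160 151 141  91  98 133 1
[... 742 characters left out ...]
56 156 156 156 155 156 156 156 155 158 158 158 158 156 155 154 152
 152 154 152 150 150 149 146 148 156 182 190 190 190 190]
[189 187 175 160 165 175 190 197 194 194 193 194 194 193 193 192 190 189
 189 190 193 183 137  87 169 213 218 211 209 210 210 207 178 152 155 154
 156 152 147 145 105  56  53  55  54  54  51  67 145 158 155 156 157 157
 158 159 161 161 159 158 158 159 158 157 156 157 159 161 161 160 164 177
 196 192 193 192 191 190 188 188 189 189]
bore [0.48693263 0.10674896] rel AX in drive x,y mm [-1.3 -1.4]
ring [0.48461166 0.1067599 ] rel AX in drive x,y mm [ 0.9 -0.4]
tcp rel AX [-0.72388499 -0.08736749]
19.91190100830303
-20.815141510137217
10.545569476223191
-13.345731138998874
```

```bash
cat >> h.py <<'E'
u=np.array([np.cos(A),np.sin(A)]);v=np.array([-u[1],u[0]]);Q=quat(A-np.pi/2)
def rel(): t=monitor.sense()['position'];return np.array([(t[:2]-AX)@u*1e3,(t[:2]-AX)@v*1e3,t[2]*1e3])
def fo():
    F=monitor.sense()['contact_force'];return np.array([F[:2]@u,F[:2]@v,F[2]]).round(1)
def mv(x,y,z,vel=.03,guard=None): return env.movel([*(AX+(x*u+y*v)/1e3),z/1e3],vel,frame=Q,guard=guard)
E
python3 - <<'E'
from h import *
mv(.8,.7,125);r=rel();c=np.array([.8,.7,125])+np.array([.8,.7,125])-r;print(r)
mv(*c);env.hold(.2);print(rel(),fo())
c[2]=95;g=mv(*c,.02,guard=5);print(g,rel(),fo(),monitor.sense()['clock'],c)
E
```

```text
[  0.83394021   0.71491773 125.14536521]
[  0.74825613   0.67313578 124.86354091] [ 0.1 -0.5 -1.9]
False [ 0.70109649  0.65754436 95.1023484 ] [ 0.5 -1.  -1.6] 20.7417 [ 0.76605979  0.68508227 95.        ]
```

Clean entry. Lowering to half-way and centring sideways by touch.

```bash
python3 - <<'E'
from h import *
print(mv(.75,.68,78.3,.02,guard=5),rel(),fo())
r=[]
for s in(1,-1):
    g=mv(.75,.68+s*4,78.3,.008,guard=3);r.append(rel());print(g,rel(),fo())
    mv(.75,.68,78.3,.02)
print(monitor.sense()['clock'])
E
```

```text
False [ 0.68300149  0.65551579 78.3903508 ] [-0.1  0.2 -1.6]
True [ 0.94885667  2.71975909 78.07691822] [ 0.1 -3.1 -0.4]
True [ 1.27330930e+00 -5.74838227e-02  7.76669122e+01] [ 1.   0.3 -2.8]
22.9083
```

```bash
python3 - <<'E'
from h import *
env.hold(.3);print(rel(),fo())
g=mv(.75,-3,78.3,.006,guard=4);print(g,rel(),fo())
mv(.75,.75,78.3,.01);env.hold(.3);print(rel(),fo(),monitor.sense()['finger_gap']*85,monitor.sense()['clock'])
E
```

```text
[ 0.77905567  0.6791883  78.26471041] [-0.2  0.  -2.5]
True [1.19984537e+00 7.01780548e-03 7.77422068e+01] [ 0.   0.9 -2.8]
[ 0.79460273  0.74351244 78.25988786] [-0.1  0.2 -2.1] 43.118032306212136 24.125
```

```bash
python3 - <<'E'
from h import *
mv(.75,1.2,78.3,.01);env.hold(.3);print(rel(),fo())
g=mv(5,1.2,78.3,.006,guard=4);print('+x',g,rel(),fo())
mv(.75,1.2,78.3,.01);env.hold(.3);print(rel(),fo())
g=mv(-4,1.2,78.3,.006,guard=4);print('-x',g,rel(),fo());env.hold(.5);print(rel(),fo(),monitor.sense()['clock'])
E
```

```text
[ 0.76251478  1.20462917 78.2870187 ] [ 0.3  0.4 -2.2]
+x True [ 3.25231714  1.24538549 78.11114074] [-2.6 -0.4 -0.9]
[ 0.79679528  1.20782391 78.28342588] [ 0.  -0.1 -2.2]
-x True [ 0.56221602  1.42165834 77.63277589] [ 0.1  0.  -1.4]
[ 0.78014501  1.46699584 77.45432112] [-0.1  0.1 -2.3] 26.85
```

```bash
python3 - <<'E'
from h import *
for x in np.arange(.6,-3.1,-.3):
    mv(x,1.2,78.3,.01);env.hold(.15);F=fo();print(round(x,2),rel().round(2),F)
    if F[0]>4: break
print(monitor.sense()['clock'])
E
```

```text
0.6 [ 0.6   1.21 78.32] [-0.4  1.1 -2.7]
0.3 [ 0.37  1.19 78.27] [ 0.5  0.  -2.4]
0.0 [ 0.2   1.2  78.24] [ 1.8 -0.6 -1.3]
-0.3 [2.000e-02 1.220e+00 7.822e+01] [ 5.3 -0.1 -0.9]
28.45
```

```bash
python3 - <<'E'
from h import *
mv(.75,.6,78.3,.02);env.hold(.15);L={}
for s in(1,-1):
    for k in np.arange(.9,3.2,.25):
        mv(.75,.6+s*k,78.3,.02);env.hold(.1);F=fo()
        if -s*F[1]>2.5: break
    L[s]=rel()[1];print(s,rel().round(2),F)
    mv(.75,.6,78.3,.02)
y=(L[1]+L[-1])/2;print('y',y)
for x in np.arange(.6,-1.5,-.3):
    mv(x,y,78.3,.01);env.hold(.15);F=fo()
    print(round(x,2),rel().round(2),F)
    if F[0]>4: break
env.hold(.5);s=monitor.sense();print(rel(),fo(),s['ft_torque'],s['clock'],s['finger_gap']*85)
f=grab('wrist','w6.png');g=grab('side','s6.png');h=grab('scene')
a=cv2.resize(f['frame'][170:340,240:400,::-1],(400,425),interpolation=3)
b=cv2.resize(g['frame'][220:330,285:357,::-1],(278,425),interpolation=3)
cv2.imwrite('pics/c6.png',np.hstack([a,b]))
E
```

```text
1 [ 0.75  2.74 78.32] [ 0.7 -4.7 -3.8]
-1 [ 0.79 -0.17 78.24] [-0.1  4.9 -1.3]
y 1.285233197001911
0.6 [ 0.6   1.24 78.31] [-0.5  0.1 -2.4]
0.3 [ 0.34  1.29 78.28] [-0.2 -0.2 -1.8]
0.0 [ 0.17  1.28 78.27] [ 1.8 -0.9 -1.4]
-0.3 [3.000e-02 1.280e+00 7.823e+01] [ 5.3 -1.1  0.8]
[2.91563205e-02 1.27352572e+00 7.82284667e+01] [ 5.5 -1.3 -0.2] [ 0.47802616  0.75599419 -0.04131427] 34.6167 42.618315760371935
```

View pics/c6.png

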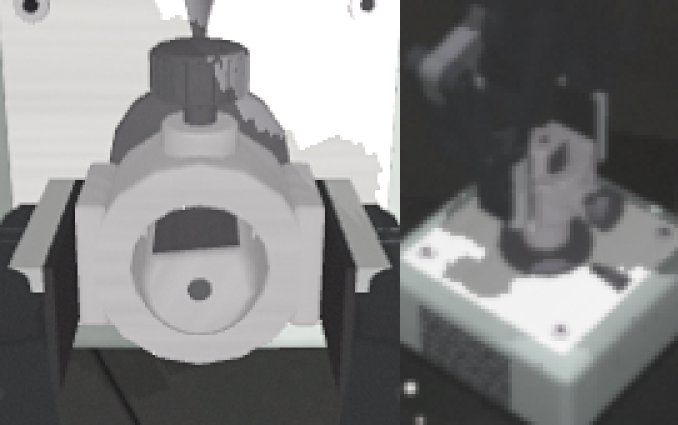

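The collar encircles the shaft on the flat, with the screw towards the ridge. The flat's top edge runs (152,253)–(240,246) in the crop, so it looks a few degrees turned. I'll measure it.

```bash
python3 - <<'E'
from h import *
f=load('wrist');im=f['frame'].astype(int).mean(2)
# subpixel edge dark->bright along columns in flat region
X=[];
sub=im[255:280]
for c in range(303,335,2):
    col=im[252:282,c];d=np.diff(col);i=int(np.argmax(d));w=d[max(i-1,0):i+2];X.append((c,252+.5+(w*np.arange(i-1,i+2)).sum()/w.sum(),d[i]))
print(np.round(X,1).tolist())
E=np.array([x[:2] for x in X if x[2]>20])
P=np.array([onz(f,a,b,.106)[:2] for a,b in E]);
x=(P-AX)@u*1e3;y=(P-AX)@v*1e3
k=np.polyfit(y,x,1);print(k,'theta deg',-np.degrees(np.arctan(k[0])),np.c_[y,x].round(2).tolist())
S=[(.0,0)]
print('ridge proj',proj(f,[*(AX+.034*u),.05]),'drive x at .025/.043',proj(f,[*(AX+.025*u),.054]))
E
```

```text
[[303.0, 270.7, 64.7], [305.0, 270.7, 61.3], [307.0, 270.5, 51.0], [309.0, 270.3, 40.7], [311.0, 270.3, 42.7], [313.0, 269.9, 50.3], [315.0, 269.8, 64.7], [317.0, 269.5, 56.0], [319.0, 269.3, 44.0], [321.0, 269.3, 44.3], [323.0, 268.9, 52.0], [325.0, 268.8, 67.0], [327.0, 268.8, 62.7], [329.0, 268.5, 53.7], [331.0, 268.3, 45.0], [333.0, 268.1, 40.7]]
[-0.10026087  7.38404161] theta deg 5.725391607644335 [[6.62, 6.77], [5.81, 6.77], [5.0, 6.88], [4.19, 6.97], [3.38, 6.96], [2.57, 7.15], [1.77, 7.2], [0.96, 7.3], [0.15, 7.41], [-0.65, 7.42], [-1.46, 7.59], [-2.27, 7.63], [-3.07, 7.65], [-3.88, 7.75], [-4.68, 7.85], [-5.49, 7.95]]
ridge proj [319.32127333 176.93646668] drive x at .025/.043 [319.33268385 194.59538164]
```

The shaft is about 5.5° past square, so pressing the tip off-centre (towards −y) should turn it back. I'll measure after each push.

```bash
cat >> h.py <<'E'
def theta():
    f=grab('wrist');im=f['frame'].astype(int).mean(2);E=[]
    for c in range(307,332,2):
        d=np.diff(im[252:284,c]);i=int(np.argmax(d));w=d[max(i-1,0):i+2]
        if 0<i<30 and d[i]>25: E.append((c,252.5+(w*np.arange(i-1,i+2)).sum()/w.sum()))
    P=np.array([onz(f,a,b,.106)[:2] for a,b in E]);k=np.polyfit((P-AX)@v,(P-AX)@u,1)
    return -np.degrees(np.arctan(k[0])),len(E)
E
python3 - <<'E'
from h import *
mv(.75,1.28,78.3,.02);mv(.75,.3,78.3,.02);env.hold(.1);print(rel(),fo())
for x in(0,-.4,-.7,-.9,-1.1,-1.3):
    mv(x,.3,78.3,.01);env.hold(.1);F=fo();print(x,rel().round(2),F,theta())
    if F[0]>19: break
print(monitor.sense()['clock'])
E
```

```text
[ 0.53772839  0.27929201 78.36081441] [ 0.2 -0.8 -2.5]
0 [ 0.22  0.31 78.25] [ 3.1 -0.7 -0.2] (np.float64(5.6625617578831235), 13)
-0.4 [ 0.15  0.3  78.21] [ 5.5 -1.8  0.9] (np.float64(5.617389877646159), 13)
-0.7 [ 0.08  0.3  78.2 ] [ 6.5 -0.2  0.8] (np.float64(5.489731310714154), 13)
-0.9 [5.000e-02 3.100e-01 7.816e+01] [ 7.1 -0.1  1.6] (np.float64(5.392782714651172), 13)
-1.1 [4.000e-02 2.900e-01 7.814e+01] [ 7.3 -0.4  2.4] (np.float64(5.809136434805736), 13)
-1.3 [-1.000e-02  3.000e-01  7.813e+01] [9.3 0.1 2.5] (np.float64(5.770514110594739), 13)
37.7667
```

```bash
python3 - <<'E'
from h import *
for x in(-1.7,-2.1,-2.5,-2.9,-3.3):
    mv(x,.3,78.3,.02);env.hold(.05);F=fo();t=theta()[0];print(x,rel().round(2),F,round(t,2))
    if F[0]>22 or t<1.5: break
print(monitor.sense()['clock'],monitor.sense()['finger_gap']*85)
E
```

```text
-1.7 [-6.000e-02  3.300e-01  7.807e+01] [11.1 -0.6  4.7] 5.62
-2.1 [-0.11  0.32 78.03] [12.5 -1.   5.2] 5.81
-2.5 [-0.2   0.32 78.04] [14.7 -1.8  6.7] 5.56
-2.9 [-0.23  0.32 77.97] [15.9 -0.7  6.7] 5.37
-3.3 [-0.28  0.31 77.93] [16.8 -1.3  7.4] 5.89
39.5167 43.03521559600247
```

```bash
python3 - <<'E'
from h import *
def mq(x,y,z,d,vel=.01): env.movel([*(AX+(x*u+y*v)/1e3),z/1e3],vel,frame=quat(A-np.pi/2+np.radians(d)))
for d in(-3,-6,-9,-11):
    mq(-3.3,.3,78.5,d);env.hold(.05);F=fo();t=theta()[0];print(d,rel().round(2),F,round(t,2),monitor.sense()['ft_torque'][2].round(3))
    if np.hypot(*F[:2])>30 or t<1: break
print(monitor.sense()['clock'])
E
```

```text
-3 [-0.26  0.61 77.97] [16.5  0.5  7.6] 5.74 0.027
-6 [-0.23  0.87 77.92] [16.9  1.7  6.9] 5.59 0.067
-9 [-0.19  1.03 77.9 ] [16.8  3.9  7.5] 4.88 0.058
-11 [-0.19  0.98 77.89] [17.3  3.5  7.9] 2.17 0.027
40.9167
```

```bash
python3 - <<'E'
from h import *
def mq(x,y,z,d,vel=.01): env.movel([*(AX+(x*u+y*v)/1e3),z/1e3],vel,frame=quat(A-np.pi/2+np.radians(d)))
for d in(-12.2,-13.4,-14.6):
    mq(-3.3,.3,78.5,d);env.hold(.05);F=fo();t=theta()[0];print(d,rel().round(2),F,round(t,2))
    if np.hypot(*F[:2])>30 or t<.5: break
mq(.9,1.1,78.3,d,.02);mq(.9,1.2,78.3,0,.01);env.hold(.1);print(rel(),fo(),theta(),monitor.sense()['clock'])
E
```

```text
-12.2 [-0.24  0.9  77.94] [15.8  3.6  7.7] -0.45
[ 0.71129636  1.18654452 78.32076933] [-0.7 -0.8 -1.1] (np.float64(-0.16926347758231586), 13) 42.15
```

The shaft is now square to within about 0.2°. Pressing gently and checking.

```bash
python3 - <<'E'
from h import *
for x in np.arange(.5,-2.5,-.3):
    mv(x,1.2,78.3,.02);env.hold(.1);F=fo();print(round(x,2),rel().round(2),F)
    if F[0]>4: break
env.hold(.6);s=monitor.sense();print(rel().round(2),fo(),s['clock'],s['finger_gap']*85,theta())
f=load('wrist');g=grab('side')
a=cv2.resize(f['frame'][170:340,240:400,::-1],(400,425),interpolation=3)
b=cv2.resize(g['frame'][220:330,285:357,::-1],(278,425),interpolation=3)
cv2.imwrite('pics/c7.png',np.hstack([a,b]))
E
```

```text
0.5 [ 0.5   1.21 78.3 ] [ 0.5 -0.1 -2.4]
0.2 [ 0.21  1.21 78.3 ] [-0.7 -0.7 -2.1]
-0.1 [ 0.11  1.2  78.25] [ 1.8 -0.  -1. ]
-0.4 [-4.000e-02  1.230e+00  7.822e+01] [ 5.1 -0.2 -0.9]
[-2.000e-02  1.220e+00  7.822e+01] [ 4.7 -0.9  1.1] 44.15 43.08265766820771 (np.float64(-0.12875473770373644), 13)
```

View pics/c7.png

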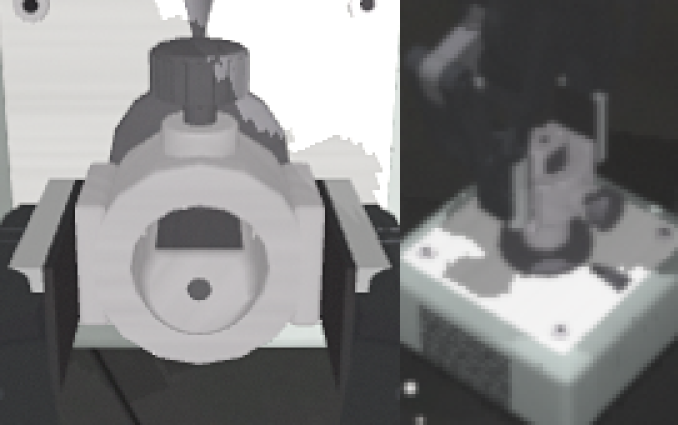

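The flat is square to the collar, the screw points at the ridge and the collar is held level. Handing in.

```bash
python3 -c "
from h import *
print(fo(),rel());print(job.hand_in())"
```

```text
[ 5.4 -0.8  1.1] [-2.95202570e-02  1.21709133e+00  7.82137310e+01]
the job is handed in; nothing more can be done
None
```

The job is handed in at about 44 s on the robot's clock. The arm is still holding the collar on the flat, with the screw pressed against it. I turned the shaft with the fingers, gripped the steel collar by its cheeks, and lowered it over the shaft.

**Last checks:**
- **Shaft angle:** the flat faces the ridge to within about 0.2°, measured in the wrist picture.
- **Collar height:** its middle is at about 86 mm, which is half-way up the flat. This comes from the arm's position and the height at which I gripped the collar; I did not measure it separately on the shaft.
- **Screw pressure:** the tip bears on the flat with about 5 N, and the grip gap is steady at 43 mm.
- **Bystanders:** I moved nothing near the beaker, dish or pen, but did not measure them again at the end.

**What disagreed or needed mending:**
- **Shaft left over-turned:** after the finger turn and some touch-probing, the shaft was about 5.6° past square. I turned it back with the screw tip, using up to about 17 N with the collar already on the shaft. I then backed off, squared the collar and pressed gently again. That part of the turning was therefore not done with the fingers alone.
- **Early stops while probing:** some guarded sideways moves stopped with almost no force showing, so I used small steps with force readings instead.
- **Less play than expected:** side-to-side play was about 2.9 mm, against roughly 4 mm expected. I measured it while the shaft was still turned off square.

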